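Prime the refilled pump bottle in the closet tray

TASK

The orange pump bottle in the top tray has just been refilled and its pump is still full of air, so prime it: with the fingertips gently press its pump head right down and let it spring fully up again, at least twice, and then take the hand away. Do not lift, tip or shift the bottle, keep its spout over the white dish, and leave the grey pump bottle, the dish, the scrubber and the lint roller as they are.

Things in the scene. Friction and masses are not known exactly. Their poses are not given: they have to be found in the camera images.
- tray_stack: three stacking trays of translucent blue plastic, fixed on the plywood shelf, one above the other; each 300 (x) by 400 (y) mm with walls 3 mm thick and 38 mm high, tiers 58 mm apart. Origin under the centre of the stack, at shelf height; the floor of the top tray is 119 mm above it and its rim 154 mm. It stands turned by up to 0.3 rad
- orange_bottle: the loose orange pump bottle standing in the top tray, about 0.35 kg: round body 68 mm across, shoulder from 85 mm up, white ribbed collar 35 mm across up to 124 mm. Origin at the centre of its base (on the tray floor), z up along its axis; the spout points along its -x
- orange_pump_top (a point): centre of the flat top of the orange bottle's pump head, on the bottle's axis, 156 mm above the base when up; it goes down with the head. The white head is a disc 32 mm across and 14 mm thick on a 10 mm stem, with a 9 mm thick spout at one side
- orange_spout (a point): tip of the orange bottle's spout, 56 mm to the side of its axis (along the bottle's -x) and 13 mm below the top of the pump head; the dish stands under it
- orange_pump (a joint): stroke of the orange bottle's pump head in m: 0 up, 0.014 right down, where it meets a hard stop. A spring raises it again within about half a second: it takes about 4 N to start it and 8 N at the bottom (some 1 N more while moving at 40 mm/s)
- grey_bottle: the loose grey pump bottle in the top tray, same shape and size as the orange one, with a white pump like it; origin at the centre of its base. To be left alone
- grey_pump (a joint): stroke of the grey bottle's pump head in m: 0 up, 0.014 right down
- dish: small white ceramic dish 80 mm across and 24 mm high, loose in the top tray beside the orange bottle, under its spout; origin at the centre of its underside
- scrubber: green hard silicone scrubber, 80 by 52 mm and 33 mm high, loose in the top tray between the bottles, bristles down; origin at the centre of its underside, x along its length
- lint_roller: lint roller lying along the robot's side of the top tray, 218 mm long and 45 mm thick: white paper roll to its -x, chrome handle to its +x; loose; origin on the tray floor under the middle, x along its length
Things that resemble listed ones, but are neither listed nor needed, are in the scene too. Of the things that look like the orange_bottle, the smallest one is meant.

How it is judged:
By the outcome, as a careful person would: the job done as asked, in the order asked, and still so for the second after the job is handed in, with the robot touching nothing.
It also fails if it takes over 38 s, if anything falls off the work surface, if the arm or the gripper's body presses on something with over 40 N, if the wrist force passes 120 N, or if a joint passes its speed limit or range.

ROBOT

A 6-joint arm with a two-finger parallel gripper is mounted at the origin on the work surface. World frame = base frame: x ahead of the robot, y to its left, z up, the work surface at z = 0. Lengths are in mm, angles in rad, forces in N, time in s.
With the tool pointing down it reaches from about 300 to 950 mm from the base axis. Payload 3.1 kg.
Tool frame: the origin (TCP) lies at the very end of the fingers, on their centre line; the grasp point (between the pads) lies 19 mm behind it (pinch_z is the distance from the TCP to the grasp point, in mm); z points along the fingers, y is the line along which they close (so a half turn about z gives the same grasp; the last joint's range is limited). The gripper opens to 85 mm and grips with 20 to 120 N. Pads are 22 mm wide; open, the fingers measure 114 mm over their backs; the gripper's body (76 mm by 85 mm) begins 54 mm behind the grasp point. The pads swing forward as they close: fully open they stand 13 mm farther back than shut.
Start: joints at [1.035, 0.308, 1.634, -0, 1.2, -0.07], TCP at [280.736, 558.408, 231.272] pointing down, gripper open.
Joint ranges: [-3.06, 3.06], [-0.79, 1.96], [0.05, 2.63], [-1.19, 4.34], [0.05, 2.64], [-2.94, 2.94]. Speed limits (rad/s): [2.79, 2.79, 3.14, 3.14, 3.14, 3.14].

INTERFACE

Orientations are given as a rotation vector (axis times angle).
In Python, from bench import * gives the robot as it stands.
- The arm moves only by the shell command python3 -m handwheel 'ROWS' [OPENING]. ROWS is JSON, a list of rows, each a list of 4 numbers: the shift along the tool's x, y, z in mm, then the turn about the tool's z in rad. In form: [[x, y, z, roll], ...]. A call has exactly 8 rows; each row shifts and turns the commanded pose from where the row before left it, along the tool's axes as they then stand; what a row does not reach is not made up. A row lasts 1/8 s, in which the tool goes at most 62.5 mm and 10.7 degrees, less where a joint would pass 70% of its speed; a pose out of reach is approached as far as the arm can. A call with a gripper value outside its range is refused whole. OPENING is the closure, from -1 (fully open) to 1 (shut), set as the call begins (- or left out, the last holds). The fingers move at their own pace and stop on an object; the grip force is fixed at half the most. Time passes only in rows, so rows that do not move let the fingers close, or fill a call up. It gives the time, the measured TCP pose, the force, the opening and the grip force at its end, in the units of the state.
- observe(): the state, without advancing time (a new reading comes with each control period).
- grab_frame(name): name is "side" or "top" or "wrist"; returns the picture (420x560x3 uint8, red, green, blue); there is no depth.
- camera_model(name): a dict with "vfov" (degrees; the focal length in pixels is half the picture's height over the tangent of half this angle, whatever the lens; pixels are square), "cx", "cy" (the principal point, pixels), "k1" (the pictures are not rectified: a ray, as slopes to the right and down, at radius r is drawn at 1 + k1 r^2 times it, then the intrinsics apply), "origin" and "orientation" of the camera in the world. Camera axes: x right, y down, z forward; pixel columns grow to the right and rows downward; lengths in mm; the calibration is good to about 2 mm. A picture is of the moment at which its call begins: read the wrist's pose just before it. camera_model takes no time and is no camera call; for the wrist camera it gives the pose at the moment of the call.
- finish_job(): hands the job in; it is judged then, once.
The state is a dict: "time": time; "joint_pos": joint angles; "joint_velocities": joint speeds; "effort": joint torques, N m; "eef_pos": TCP position; "orientation": TCP orientation; "wrist_force": force on the tool from outside, world axes, zero at the start; "wrist_torque": the same for the moment, N m; "width": opening from 0.0 (shut) to 1.0 (fully open); "grip_force": force on a finger pad.
Only numpy, scipy, OpenCV 4.12 (cv2) and the standard library are available. Lean on these libraries where they do the work, as an engineer would, in place of code of your own. Each camera call takes 0.05 s, during which the arm holds its last target. There are 200 camera calls.

## Working session

There is one attempt and no reset: what is moved stays moved. The work goes in short steps, Python scripts to look and compute and a shell command to move; the robot and the scene stay as the last step left them, time stands still between calls to the robot, and variables do not carry over. Pictures are saved under pics/ and viewed, at most 10 in all, crops included, and the job is handed in when it is done.

```bash
mkdir -p pics; python3 - <<'E'
from bench import *
import cv2
for n in ("side","top"):
    cv2.imwrite(f"pics/{n}0.png",grab_frame(n)[:,:,::-1]); print(n,camera_model(n))
s=observe();print(s)
E
```

```text
side {'vfov': 50.030030485619065, 'cx': 279.96470308431265, 'cy': 217.423459940805, 'k1': -0.01351611193687878, 'origin': array([ 514.96607215, -551.2525291 ,  813.32371058]), 'orientation': array([-2.4079021 ,  0.21100185, -0.08623689])}
top {'vfov': 56.931177745726934, 'cx': 280.76547388232007, 'cy': 208.60978286338116, 'k1': -0.08596007020942183, 'origin': array([453.06431455, -23.72101815, 827.98147561]), 'orientation': array([-2.25797193,  1.89537935, -0.22427091])}
{'time': 0.1, 'joint_pos': array([ 1.03529861e+00,  3.08948425e-01,  1.63506426e+00, -3.49813361e-05,
        1.19973318e+00, -6.96814244e-02]), 'joint_velocities': array([ 0.00152295, -0.00218966, -0.00321899, -0.00061206,  0.00100834,
        0.00112552]), 'effort': array([-7.96174500e-04, -4.16409838e+01, -2.77644628e+01, -1.11421441e-04,
        4.11078916e-03, -1.03465891e-05]), 'eef_pos': array([280.35412757, 557.74162644, 230.14056803]), 'orientation': array([-0.72494436, -3.05617634,  0.00324322]), 'wrist_force': array([ 0.30027787, -0.27441796, -0.01293705]), 'wrist_torque': array([-0.00574108, -0.01950086,  0.03585703]), 'grip_force': 0.0, 'width': 1.0007317657406671}
```

View pics/side0.png

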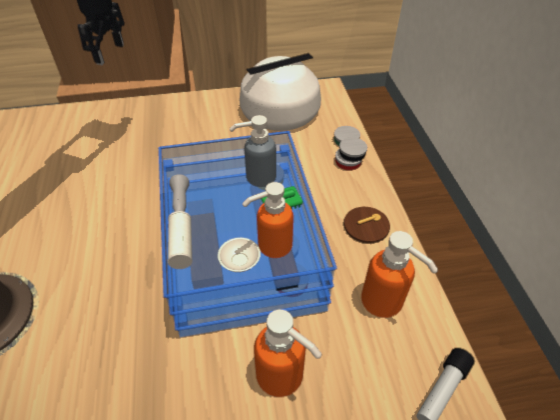

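View pics/top0.png

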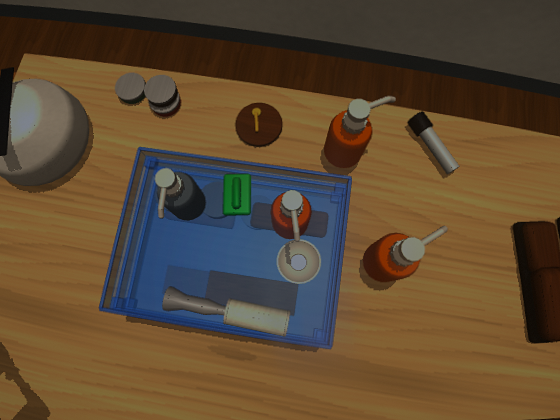

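The side and top pictures show three candidates for the orange bottle. 
- One stands in the tray, with its head at side (275,189) and top (292,199). 
- One stands in front of the tray, at side (280,322) and top (410,248). 
- One stands to the right, at side (399,243) and top (358,112).

The one in the tray, with its spout over the white dish at side (239,254) and top (298,262), fits the description. It also looks the smallest. I'll check it in a close crop.

```bash
python3 - <<'E'
import cv2,numpy as np
a=cv2.imread("pics/side0.png")[170:270,220:320];b=cv2.imread("pics/top0.png")[180:280,250:350]
b=np.clip(b*1.5,0,255).astype('uint8')
cv2.imwrite("pics/crop.png",np.hstack([cv2.resize(i,(400,400),interpolation=cv2.INTER_CUBIC) for i in(a,b)]))
E
```

```text
(no output)
```

View pics/crop.png

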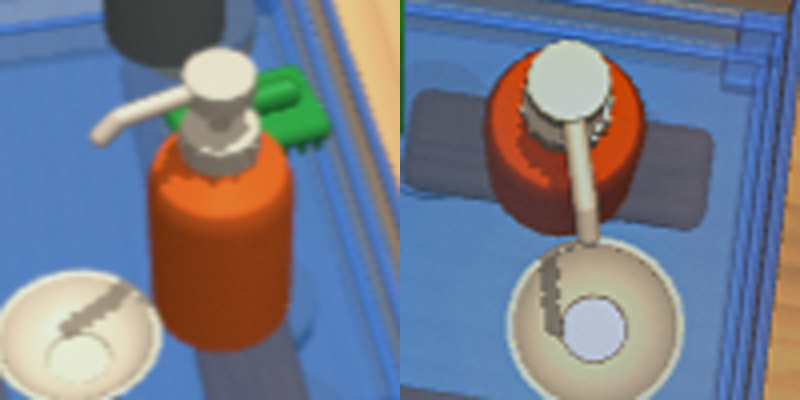

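The crop confirms it: this is the smaller bottle, inside the tray, with its spout reaching over the dish. The head's flat top is centred at side (274.4,187.6) and top (291.6,199.6). I'll triangulate that now.

```bash
cat > h.py <<'E'
from bench import *
import numpy as np
from scipy.spatial.transform import Rotation as R
from scipy.optimize import least_squares
def proj(c,p):
    q=R.from_rotvec(c["orientation"]).inv().apply(np.asarray(p)-c["origin"]); s=q[:2]/q[2]
    return np.array([c["cx"],c["cy"]])+210/np.tan(np.radians(c["vfov"]/2))*s*(1+c["k1"]*(s@s))
def tri(obs):
    cs=[(camera_model(n),np.array(u)) for n,u in obs.items()]
    f=lambda p:np.concatenate([proj(c,p)-u for c,u in cs])
    r=least_squares(f,[450,0,200],x_scale=100);return r.x.round(1),r.fun.round(2)
E
python3 - <<'E'
from h import *
for k,s,t in [("head",(274.4,187.6),(291.6,199.6)),("spout",(245,204.5),(297,239)),("dish in",(239.6,258.5),(298.3,262)),
 ("grey",(259,121.5),(166,178)),("big1",(280,321),(411,249)),("big2",(400,242),(359,110))]: print(k,*tri({"side":s,"top":t}))
s=observe(); print(R.from_rotvec(s["orientation"]).as_matrix().round(3))
print(s["time"],camera_model("wrist"))
E
```

```text
head [602.9 -11.9 274. ] [-0.57  0.23  0.03 -0.54]
spout [549.  -29.6 260.1] [-0.95  0.32  0.05 -0.88]
dish in [530.3 -40.2 126.1] [-0.76  0.23  0.05 -0.76]
grey [604.8 182.9 269.1] [-0.53  0.23  0.03 -0.44]
big1 [ 575.8 -219.4  194.8] [-0.78  0.26  0.05 -0.89]
big2 [ 812.1 -102.8  192.8] [-0.29  0.17  0.03 -0.34]
[[-0.893  0.449 -0.001]
 [ 0.449  0.893 -0.002]
 [ 0.    -0.002 -1.   ]]
0.1 {'vfov': 62.25572893199127, 'cx': 280.01076454531585, 'cy': 209.17902751216974, 'k1': -0.08263881454516372, 'origin': array([221.54451859, 588.72232997, 371.67750257]), 'orientation': array([2.47189813, 1.52510047, 0.20407597])}
```

```bash
python3 -m handwheel '[[0,0,-50,0],[0,0,-50,0],[-38,-25,0,0],[-38,-25,0,0],[-38,-25,0,0],[-38,-25,0,0],[-38,-25,0,0],[-38,-25,0,0]]' 1
python3 -m handwheel '[[-38,-25,0,0],[-38,-25,0,0],[-38,-25,0,0],[-38,-25,0,0],[-38,-25,0,0],[-38,-25,0,0],[-38,-25,0,0],[0,0,0,0]]'
```

```text
time: 1.1
eef_pos: [417.3, 320.5, 330.8]
orientation: [-0.725, -3.056, 0.001]
wrist_force: [0.6, -0.1, 0.2]
width: -0.001
grip_force: 0.0
time: 2.1
eef_pos: [576.9, 43.4, 330.3]
orientation: [-0.731, -3.054, 0.002]
wrist_force: [-0.9, 0.3, 0.3]
width: -0.005
grip_force: 0.0
```

```bash
python3 -m handwheel '[[-16,-12.5,0,0],[-16,-12.5,0,0],[-16,-12.5,0,0],[0,0,15,0],[0,0,15,0],[0,0,10,0],[0,0,0,0],[0,0,0,0]]'
python3 - <<'E'
from h import *
import cv2
s=observe();print(s["eef_pos"],s["time"])
a=grab_frame("side")[140:290,190:340,::-1];b=grab_frame("top")[120:270,210:360,::-1]
b=np.clip(b*1.4,0,255).astype('uint8')
cv2.imwrite("pics/c2.png",np.hstack([cv2.resize(i,(400,400),interpolation=cv2.INTER_CUBIC) for i in(a,b)]))
for n in("side","top"):
  c=camera_model(n); print(n,proj(c,s["eef_pos"]),proj(c,[602.9,-11.9,274.5]))
E
```

```text
time: 3.1
eef_pos: [602.3, -8.5, 291.5]
orientation: [0.724, 3.057, 0.0]
wrist_force: [-0.5, -0.3, 0.7]
width: -0.001
grip_force: 0.0
[602.32298632  -8.52974513 291.54597984] 3.1
side [273.06398446 179.00850592] [273.79690118 187.60773237]
top [289.53739091 195.89610715] [291.63018652 199.00165534]
```

View pics/c2.png

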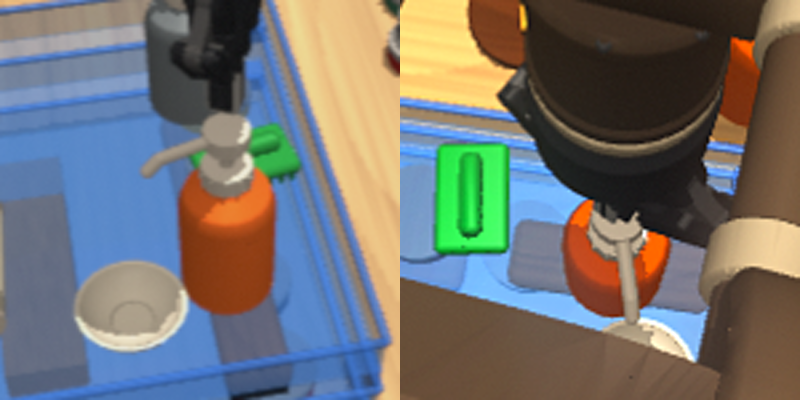

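The closed fingertips are above the head, at side crop (227,113), and the scene is undisturbed. They are about 3 mm off the axis, so I'll correct that and lower towards contact.

```bash
python3 -m handwheel '[[-2,-3,4,0],[0,0,4,0],[0,0,4,0],[0,0,2,0],[0,0,2,0],[0,0,2,0],[0,0,2,0],[0,0,0,0]]'
python3 -m handwheel '[[0,0,2,0],[0,0,2,0],[0,0,1,0],[0,0,1,0],[0,0,0,0],[0,0,0,0],[0,0,0,0],[0,0,0,0]]'
```

```text
time: 4.2
eef_pos: [602.8, -12.5, 271.9]
orientation: [0.725, 3.056, 0.0]
wrist_force: [-1.3, 0.0, 4.3]
width: 0.005
grip_force: 2.4
time: 5.2
eef_pos: [603.0, -12.5, 266.3]
orientation: [0.725, 3.056, 0.0]
wrist_force: [-1.1, -0.3, 7.6]
width: -0.001
grip_force: 3.2
```

```bash
python3 -m handwheel '[[0,0,1,0],[0,0,1,0],[0,0,1,0],[0,0,0.5,0],[0,0,0.5,0],[0,0,0,0],[0,0,0,0],[0,0,0,0]]'
python3 - <<'E'
from h import *
import cv2
for i in range(4):
  s=observe();print(s["eef_pos"],s["time"],s["wrist_force"]); f=grab_frame("side")
cv2.imwrite("pics/c3.png",cv2.resize(f[160:260,220:320,::-1],(500,500),interpolation=cv2.INTER_CUBIC))
E
```

```text
time: 6.2
eef_pos: [603.1, -12.5, 262.7]
orientation: [0.725, 3.055, 0.0]
wrist_force: [-2.4, -0.1, 8.3]
width: 0.001
grip_force: 3.7
[603.08273041 -12.49371953 262.70304382] 6.2 [-2.38035949 -0.11022579  8.30116218]
[603.08940926 -12.51844012 262.69801794] 6.25 [-2.10190888  0.25252418  7.68048246]
[603.05510922 -12.48422969 262.6871617 ] 6.3 [-2.63746168  0.38431524  8.15758515]
[603.06866029 -12.51011778 262.71425111] 6.35 [-2.30851834  0.1431321   8.04561226]
```

View pics/c3.png

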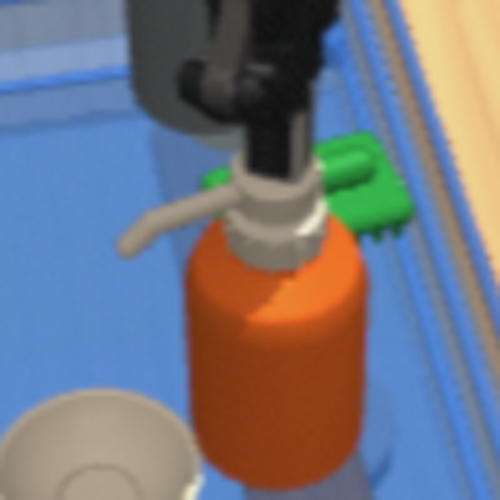

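The head is nearly down on the collar, at crop (278,195). The bottle is upright and the tips are on the head. I'll go on until the stop shows in the force.

```bash
python3 -m handwheel '[[0,0,0.5,0],[0,0,0.5,0],[0,0,0.5,0],[0,0,0.5,0],[0,0,0,0],[0,0,0,0],[0,0,0,0],[0,0,0,0]]'
```

```text
time: 7.4
eef_pos: [603.2, -12.5, 261.2]
orientation: [0.725, 3.055, 0.0]
wrist_force: [-2.8, -0.4, 8.6]
width: -0.005
grip_force: 4.3
```

```bash
python3 -m handwheel '[[0,0,0.5,0],[0,0,0.5,0],[0,0,0.5,0],[0,0,0.5,0],[0,0,0,0],[0,0,0,0],[0,0,0,0],[0,0,0,0]]'
```

```text
time: 8.4
eef_pos: [604.1, -12.6, 261.2]
orientation: [0.724, 3.052, 0.001]
wrist_force: [-3.5, 0.9, 14.3]
width: 0.004
grip_force: 7.1
```

The stop is clear: z held at 261.2 while the force rose to 14 N. Next I'll release fully, wait, and press again. I'll do three strokes to be safe.

```bash
U='x'
python3 -m handwheel '[[0,0,-4,0],[0,0,-6,0],[0,0,-6,0],[0,0,-8,0],[0,0,0,0],[0,0,0,0],[0,0,0,0],[0,0,0,0]]'
python3 -m handwheel '[[0,0,4,0],[0,0,4,0],[0,0,3,0],[0,0,3,0],[0,0,3,0],[0,0,3,0],[0,0,2,0],[0,0,0,0]]'
python3 -m handwheel '[[0,0,1,0],[0,0,0.5,0],[0,0,0.5,0],[0,0,0,0],[0,0,0,0],[0,0,0,0],[0,0,0,0],[0,0,0,0]]'
```

```text
time: 9.4
eef_pos: [602.4, -12.5, 280.8]
orientation: [-0.725, -3.056, 0.0]
wrist_force: [0.3, 0.6, 0.4]
width: -0.002
grip_force: 0.0
time: 10.4
eef_pos: [603.2, -12.5, 261.3]
orientation: [0.725, 3.055, 0.0]
wrist_force: [-3.4, 1.1, 7.9]
width: 0.001
grip_force: 3.9
time: 11.4
eef_pos: [603.8, -12.6, 261.2]
orientation: [0.724, 3.053, 0.001]
wrist_force: [-3.1, 0.2, 12.5]
width: 0.004
grip_force: 6.4
```

```bash
python3 -m handwheel '[[0,0,-4,0],[0,0,-6,0],[0,0,-6,0],[0,0,-8,0],[0,0,0,0],[0,0,0,0],[0,0,0,0],[0,0,0,0]]'
python3 -m handwheel '[[0,0,4,0],[0,0,4,0],[0,0,3,0],[0,0,3,0],[0,0,3,0],[0,0,3,0],[0,0,2,0],[0,0,0,0]]'
python3 -m handwheel '[[0,0,1,0],[0,0,0.5,0],[0,0,0.5,0],[0,0,0,0],[0,0,0,0],[0,0,0,0],[0,0,0,0],[0,0,0,0]]'
python3 -m handwheel '[[0,0,-4,0],[0,0,-6,0],[0,0,-8,0],[0,0,-15,0],[0,0,-30,0],[0,0,-10,0],[16,13,0,0],[30,20,0,0]]'
python3 -m handwheel '[[38,25,0,0],[38,25,0,0],[38,25,0,0],[38,25,0,0],[20,13,0,0],[0,0,0,0],[0,0,0,0],[0,0,0,0]]'
python3 - <<'E'
from h import *
import cv2
a=grab_frame("side")[170:270,220:320,::-1];b=grab_frame("top")[180:280,250:350,::-1]
b=np.clip(b*1.5,0,255).astype('uint8')
cv2.imwrite("pics/c4.png",np.hstack([cv2.resize(i,(400,400),interpolation=cv2.INTER_CUBIC) for i in(a,b)]))
E
```

```text
time: 12.4
eef_pos: [602.4, -12.5, 280.8]
orientation: [-0.725, -3.056, 0.0]
wrist_force: [-0.1, 0.7, 0.0]
width: 0.002
grip_force: 0.0
time: 13.4
eef_pos: [603.1, -12.5, 261.3]
orientation: [0.725, 3.055, 0.0]
wrist_force: [-2.5, 0.0, 8.3]
width: 0.0
grip_force: 3.9
time: 14.4
eef_pos: [603.8, -12.6, 261.1]
orientation: [0.724, 3.053, 0.001]
wrist_force: [-3.6, 0.1, 12.9]
width: -0.001
grip_force: 6.4
time: 15.4
eef_pos: [575.2, 38.5, 328.7]
orientation: [-0.727, -3.054, -0.0]
wrist_force: [0.2, 0.1, -1.2]
width: 0.001
grip_force: 0.0
time: 16.4
eef_pos: [473.6, 215.2, 329.8]
orientation: [-0.727, -3.056, 0.001]
wrist_force: [-0.6, 0.2, 0.2]
width: 0.0
grip_force: 0.0
```

View pics/c4.png

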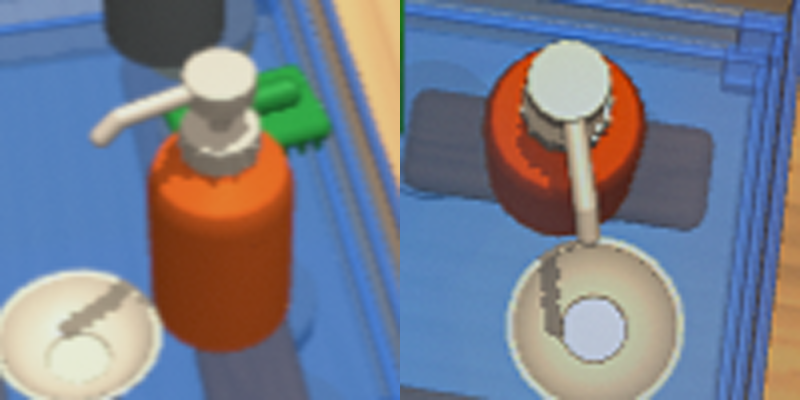

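The picture matches the one from the start. The head is fully up at crop (219,73), the spout is over the dish, and nothing has shifted. The hand is well clear.

```bash
python3 -c "
from bench import *
print(finish_job())"
```

```text
the job is handed in; nothing more can be done
None
```

I pressed the orange bottle's pump right down to its stop three times, let it spring fully up after each press, took the hand away, and handed the job in at about 16.5 s with the bottle, its spout and the dish looking unmoved.

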